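# Load and start the UV curing unit

## Robot

A 6-joint arm with a two-finger parallel gripper is mounted at the origin on the work surface; the furniture and walls round the work are solid. World frame = base frame: x ahead of the robot, y to its left, z up, the work surface at z = 0. Lengths are in m, angles in rad, forces in N, time in s.
With the tool pointing down it reaches from about 0.3 to 0.825 m from the base axis. Payload 5.4 kg.
Tool frame: the origin (TCP) lies at the very end of the fingers, on their centre line; the grasp point (between the pads) lies pinch_z behind it (pinch_z is the distance from the TCP to the grasp point, in m); z points along the fingers, y is the line along which they close (so a half turn about z gives the same grasp; the last joint's range is limited). The gripper opens to 92 mm and grips with 3 to 60 N. Pads are 20 mm wide; open, the fingers measure 128 mm over their backs; the gripper's body (75 mm by 189 mm) begins 69 mm behind the grasp point.
Start: joints at [-1.558, 0.158, 1.597, -0, 1.386, -0.21], TCP at [0.127, -0.561, 0.18] pointing down, gripper open.
Joint ranges: [-2.91, 2.91], [-0.94, 2.29], [0.18, 2.7], [-1.29, 4.43], [0.17, 2.64], [-3, 3]. Speed limits (rad/s): [2.57, 2.57, 3.14, 3.14, 3.14, 3.14].

## Interface

Orientations are given as a unit quaternion [x, y, z, w].
In Python, from plant import * gives the robot as it stands.
- The arm moves only by the shell command python3 -m crank 'ROWS' [FORCE]. ROWS is JSON, a list of rows, each a list of 7 numbers: the shift along the tool's x, y, z as a fraction of full scale, then the turn, a rotation vector about the tool's x, y, z as a fraction of full scale, then the opening, from -1 (shut) to 1 (fully open). In form: [[x, y, z, ax, ay, az, hand], ...]. A call has 1 to 10 rows; each row is the pose to reach, as a shift and turn from the pose commanded when the call began, along the tool's axes at that moment; what a row does not reach only later rows make up. Full scale, the value 1, is 0.15 m for a shift and 30 degrees for a turn. A row lasts 1/12 s, in which the tool goes at most 41.7 mm and 7.16 degrees, less where a joint would pass 70% of its speed; a pose out of reach is approached as far as the arm can. A call with a number of a shift or a turn outside -1 to 1 is refused whole. A call with a gripper value outside its range is refused whole. The fingers move at their own pace and stop on an object; FORCE is the grip in N (left out, the last holds). Time passes only in rows, so rows that repeat a pose let the fingers close. It gives the time, the measured TCP pose, the force, the opening and the grip force at its end, in the units of the state.
- read_state(): the state, without advancing time (a new reading comes with each control period).
- snapshot(name): name is "side" or "top" or "wrist"; returns the picture (480x640x3 uint8, red, green, blue); there is no depth.
- get_calibration(name): a dict with "K" (3x3 intrinsics, pixels), "world_from_camera" (4x4, takes a point from camera to world coordinates). Camera axes: x right, y down, z forward; pixel columns grow to the right and rows downward; lengths in m; the calibration is good to about 2 mm. A picture is of the moment at which its call begins: read the wrist's pose just before it. get_calibration takes no time and is no camera call; for the wrist camera it gives the pose at the moment of the call.
- finish_job(): hands the job in; it is judged then, once.
The state is a dict: "time_s": time; "qpos": joint angles; "qd": joint speeds; "tau": joint torques, N m; "eef_pos": TCP position; "tool_rot": TCP orientation; "force": force on the tool from outside, world axes, zero at the start; "moment": the same for the moment, N m; "finger_gap": opening from 0.0 (shut) to 1.0 (fully open); "grasp_force": force on a finger pad.
Only numpy, scipy, OpenCV 4.12 (cv2) and the standard library are available. Lean on these libraries where they do the work, as an engineer would, in place of code of your own. Each camera call takes 0.05 s, during which the arm holds its last target. There are 200 camera calls.

## Task

The clear mould lies ready in the open drawer of the white UV curing unit. With closed fingers push the drawer fully home without slamming it, so that no light gets out, then press the near half of the red rocker (the half with the white bar) to switch the power on, then press the middle of the three small keys (programme two), and last press the green start button; press each key or button right down and let it come back up. Only push and press: leave the mould lying in its drawer, press no other key, and leave the bottles and the glitter pot standing where they are.

Things in the scene. Friction and masses are not known exactly. Their poses are not given: they have to be found in the camera images.
- curing_unit: white UV curing unit, fixed, 150 mm deep (x), 220 wide (y). Origin on the worktop under its middle; its x points from front to back, y to its left seen from the front, z up. The flat dark control panel lies along the front of its top, 80 mm above the worktop, from the front edge (x = -75) back to x = -9 mm; behind it the lamp hood is 98 mm high
- panel_middle (a point): point on the panel 45 mm before the unit's origin, on its middle line, 80 mm up. The controls stand in one row through it along the unit's y, from left (+y) to right: red rocker (+85 mm), three small light-grey keys (+35, 0, -35 mm; one, two, three white dots behind them), green start button (-85 mm)
- drawer (a joint): opening of the drawer in m: 0 = fully home, at its stop; it starts 0.035 to 0.048 out and slides along the unit's x with about 2 N of friction; nothing holds it but friction
- drawer_front (a point): centre of the drawer's flat white front (184 mm wide, from 14 to 68 mm above the worktop); moves with the drawer. When home the front stands 12 mm before the unit's own front edge (87 mm before the unit's origin). Keep the gripper's body above the panel while pushing
- rocker (a joint): angle of the red mains rocker in rad: 0 = off (near half up), 0.30 = on (near half down, level); stays where it is left; takes about 1.5 to 2 N at the near end
- rocker_near_end (a point): top of the rocker's near half, at its end; that half carries a white bar and is the one to press. The rocker is 32 mm long (along the unit's x), 22 wide, its pivot across its middle; this point is 14.5 mm in front of the pivot, about 9.5 mm above the panel while off, and goes 4.5 mm down when switched on. Fingers that also cover the far half block it
- key_1 (a joint): travel of the left small key (one dot) in m, 0 = up; not to be pressed
- key_2 (a joint): travel of the middle small key (two dots) in m: 0 = up, 0.004 = right down; spring key, 2 N to start, 4.5 N at the bottom; counts as pressed past 0.0028
- key_3 (a joint): travel of the right small key (three dots) in m, 0 = up; not to be pressed
- key_2_top (a point): centre of the top of the middle key, a 17 mm round key that stands 6.5 mm above the panel; its neighbours are 35 mm away, centre to centre
- start (a joint): travel of the green start button in m: 0 = up, 0.004 = right down; spring button, 2 N to start, 4.5 N at the bottom; counts as pressed past 0.0028
- start_top (a point): centre of the top of the green start button, 28 mm across, that stands 7.5 mm above the panel
- clear_mould: clear mould, 72 x 106 x 9 mm, lying loose on the drawer's floor (22 mm above the worktop); origin at the centre of its underside; stays in the drawer
- dye_amber: dropper bottle with amber dye and white cap, 26 mm across, 82 mm high, loose; origin at the centre of its underside
- dye_cobalt: dropper bottle with blue dye and white cap, 26 mm across, 82 mm high, loose; origin at the centre of its underside
- gel_raisin: white gel bottle with a dark red band and black cap, 27 mm across, 69 mm high, loose; origin at the centre of its underside
- glitter_pot_5: small round pot of blue glitter, 25 mm across, 13 mm high, loose; origin at the centre of its underside
Not all that is in view belongs to the job. What is shaped like the dye_amber but purple is not meant.

How it is judged:
By the outcome, as a careful person would: the job done as asked, in the order asked, and still so for the second after the job is handed in, with the robot touching nothing.
It also fails if it takes over 42 s, if anything falls off the work surface, if the arm or the gripper's body presses on something with over 40 N, if the wrist force passes 120 N, or if a joint passes its speed limit or range.

## Working session

There is one attempt and no reset: what is moved stays moved. The work goes in short steps, Python scripts to look and compute and a shell command to move; the robot and the scene stay as the last step left them, time stands still between calls to the robot, and variables do not carry over. Pictures are saved under pics/ and viewed, at most 10 in all, crops included, and the job is handed in when it is done.

```bash
mkdir -p pics; ls; python3 - <<'E'
from plant import *
import cv2,numpy as np
s=read_state();print({k:np.round(v,3) for k,v in s.items()})
ims=[]
for n in("top","side"):
    im=snapshot(n);cv2.imwrite(f"pics/{n}0.png",im[...,::-1])
    c=get_calibration(n);print(n,np.round(c["K"],1).tolist(),np.round(c["world_from_camera"],3).tolist())
E
```

```text
pics
{'time_s': np.float64(0.0), 'qpos': array([-1.558,  0.159,  1.598, -0.   ,  1.386, -0.21 ]), 'qd': array([-0.   ,  0.002, -0.001, -0.001, -0.003, -0.001]), 'tau': array([-0.0000e+00, -3.8557e+01, -3.2211e+01,  7.0000e-02,  3.8000e-02,
       -0.0000e+00]), 'eef_pos': array([ 0.127, -0.56 ,  0.179]), 'tool_rot': array([ 0.994,  0.111,  0.   , -0.001]), 'force': array([-0.339, -1.114, -0.369]), 'moment': array([0.039, 0.029, 0.04 ]), 'grasp_force': np.float64(0.0), 'finger_gap': np.float64(0.999)}
top [[456.3, 0.0, 324.4], [0.0, 456.3, 248.1], [0.0, 0.0, 1.0]] [[-0.025, -0.996, 0.088, 0.42], [-0.999, 0.029, 0.036, -0.044], [-0.038, -0.087, -0.995, 0.944], [0.0, 0.0, 0.0, 1.0]]
side [[607.8, 0.0, 317.6], [0.0, 607.8, 237.1], [0.0, 0.0, 1.0]] [[0.995, -0.061, 0.081, 0.416], [-0.101, -0.632, 0.769, -0.902], [0.004, -0.773, -0.634, 0.79], [0.0, 0.0, 0.0, 1.0]]
```

View pics/top0.png

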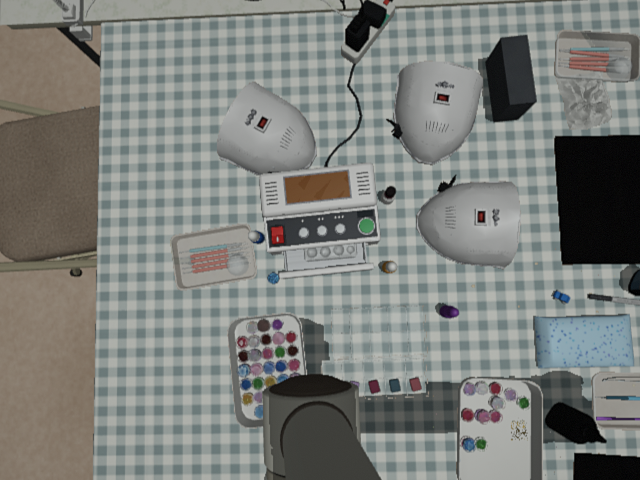

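View pics/side0.png

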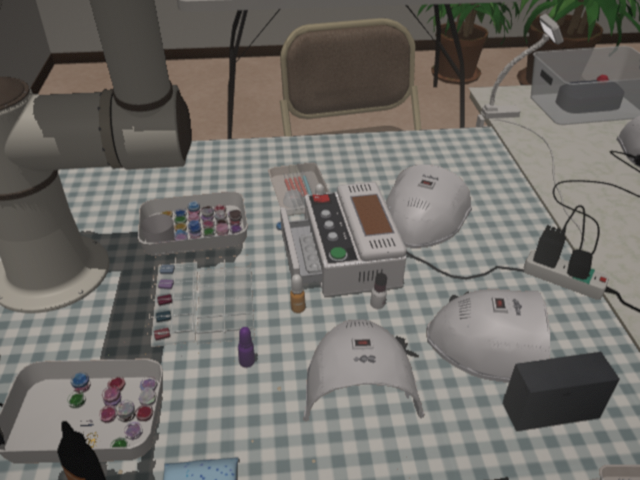

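Top view: red rocker (277,234), three keys (303,232), (321,230), (340,228), green button (366,226), drawer front about (325,268). Amber bottle (388,267), cobalt (257,237), gel (388,194), glitter pot (272,277).

Possible mix-ups:
- **Red:** the rocker at (277,234) against the red lamp switches at (262,123), (443,98) and (482,217). The one on the white unit with the dark panel is meant.
- **Keys:** 303 / 321 / 340 along row 230. The middle one is meant.
- **Bottles:** purple (448,311) against amber (388,267).

```bash
cat > h.py <<'E'
import cv2,numpy as np
from plant import *
def ray(n,uv,c=None):
    c=c or get_calibration(n);T=np.array(c["world_from_camera"])
    d=T[:3,:3]@np.linalg.inv(c["K"])@[uv[0],uv[1],1];return T[:3,3],d/np.linalg.norm(d)
def plane(n,uv,z,c=None):
    o,d=ray(n,uv,c);return o+d*(z-o[2])/d[2]
def tri(a,b):
    (o1,d1),(o2,d2)=a,b
    A=np.stack([d1,-d2],1);t=np.linalg.lstsq(A,o2-o1,rcond=None)[0]
    p,q=o1+d1*t[0],o2+d2*t[1];return (p+q)/2,np.linalg.norm(p-q)
def blobs(im,m,box,amin=15):
    x0,y0,x1,y1=box;k=np.zeros(m.shape,np.uint8);k[y0:y1,x0:x1]=m[y0:y1,x0:x1]
    n,_,st,ce=cv2.connectedComponentsWithStats(k)
    return [(ce[i].round(1),st[i,4]) for i in range(1,n) if st[i,4]>=amin]
E
python3 - <<'E'
from h import *
t=cv2.imread("pics/top0.png");s=cv2.imread("pics/side0.png")
def masks(im):
    h=cv2.cvtColor(im,cv2.COLOR_BGR2HSV);H,S,V=cv2.split(h)
    return dict(green=((H>45)&(H<85)&(S>110)&(V>60)),red=(((H<8)|(H>172))&(S>150)&(V>80)),key=((S<50)&(V>130)))
mt,ms=masks(t),masks(s)
for k in mt:
    print(k,"top",blobs(t,mt[k],(262,208,380,248)));print(k,"side",blobs(s,ms[k],(300,185,356,268)))
a=cv2.resize(t[155:290,235:405],None,fx=4.5,fy=4.4,interpolation=cv2.INTER_CUBIC)
cv2.imwrite("pics/c1.png",a)
b=cv2.resize(s[175:320,270:420],None,fx=5,fy=4.1,interpolation=cv2.INTER_CUBIC);cv2.imwrite("pics/c2.png",b)
E
```

```text
green top [(array([366. , 225.4]), np.int32(135))]
green side []
red top [(array([277.1, 234.3]), np.int32(178))]
red side [(array([323.1, 198. ]), np.int32(46))]
key top [(array([289.1, 210.4]), np.int32(349)), (array([327.4, 232.5]), np.int32(1112)), (array([361.2, 227.4]), np.int32(31)), (array([340. , 228.1]), np.int32(67)), (array([321.5, 230.2]), np.int32(64)), (array([303.1, 232.2]), np.int32(64))]
key side [(array([322.6, 238.3]), np.int32(433)), (array([316.5, 187.3]), np.int32(61)), (array([346.8, 201.6]), np.int32(500)), (array([345.3, 220.3]), np.int32(133)), (array([325.1, 212.4]), np.int32(25)), (array([301.5, 217.5]), np.int32(16)), (array([328.5, 223.3]), np.int32(30)), (array([308.7, 247.6]), np.int32(403)), (array([332.2, 234.9]), np.int32(31)), (array([301.1, 260. ]), np.int32(54))]
```

View pics/c1.png

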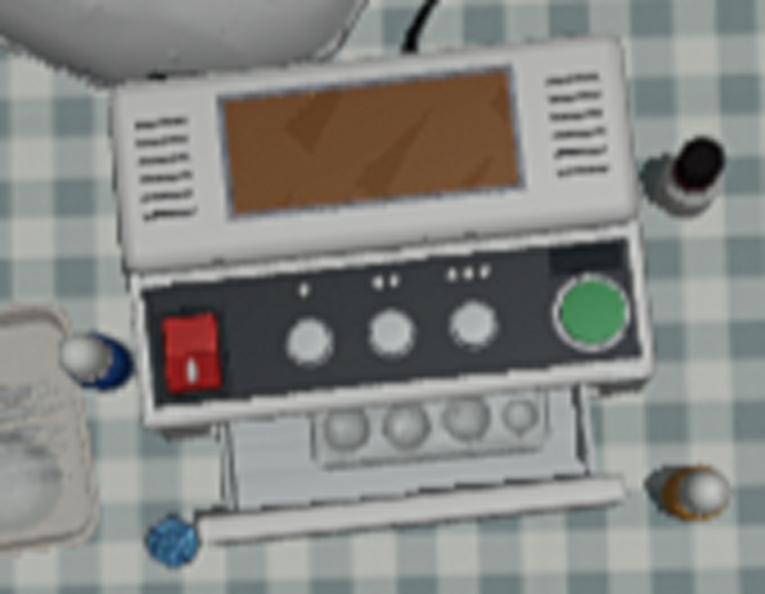

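The crop confirms the right unit. The rocker's white bar is on its near half, and the keys carry 1, 2 and 3 dots from left to right. The drawer front runs from crop (205,530) to (620,488), with the glitter pot touching distance from its left end and the amber bottle clear to its right.

```bash
python3 - <<'E'
from h import *
top={'k1':(303.1,232.2),'k2':(321.5,230.2),'k3':(340,228.1),'g':(366,225.4),'r':(277.1,234.3)}
side={'k1':(325.1,212.4),'k2':(328.5,223.3),'k3':(332.2,234.9)}
zt={'k1':.0865,'k2':.0865,'k3':.0865,'g':.0875,'r':.087}
P={}
for k in top:
    P[k]=plane("top",top[k],zt[k]);print(k,P[k].round(4), *( [np.round(v,4) for v in tri(ray("top",top[k]),ray("side",side[k]))]+[plane("side",side[k],zt[k]).round(4)] if k in side else []))
yv=(P['k1']-P['g'])[:2];L=np.linalg.norm(yv);yaw=np.arctan2(-yv[0],yv[1]);print("k1-g",L,"r-g",np.linalg.norm((P['r']-P['g'])[:2]),"yaw",np.degrees(yaw))
f=lambda u,v:(235+u/4.5,155+v/4.4)
x=np.array([np.cos(yaw),np.sin(yaw)]);y=np.array([-x[1],x[0]])
mid=P['k2'][:2];
for n,uv,z in(("dfL",(203,545),.068),("dfR",(622,505),.068),("pot",(172,540),.013),("amber cap",(708,492),.082),("frontpanelL",(153,425),.08),("frontpanelR",(650,375),.08)):
    p=plane("top",f(*uv),z)[:2];d=p-mid;print(n,p.round(4),"unit xy mm",(d@x*1000-45).round(1),(d@y*1000).round(1))
print("x",x,"y",y)
R=__import__('scipy.spatial.transform',fromlist=['Rotation']).Rotation.from_quat(read_state()["tool_rot"]).as_matrix();print(R.round(3),np.degrees(np.arctan2(R[1,0],R[0,0])))
E
```

```text
k1 [0.5268 0.0267 0.0865] [0.5274 0.0269 0.0843] 0.0006 [0.5273 0.024  0.0865]
k2 [ 0.5296 -0.0083  0.0865] [ 0.53   -0.0082  0.0848] 0.0004 [ 0.5299 -0.0103  0.0865]
k3 [ 0.5325 -0.0434  0.0865] [ 0.5328 -0.0434  0.085 ] 0.0003 [ 0.5327 -0.0452  0.0865]
g [ 0.536  -0.0926  0.0875]
r [0.5242 0.0762 0.087 ]
k1-g 0.11966010454316442 r-g 0.16924368907667342 yaw 4.414610247807686
dfL [0.4401 0.0745] unit xy mm -127.9 89.4
dfR [ 0.4527 -0.1046] unit xy mm -129.0 -90.1
pot [0.444 0.096] unit xy mm -122.3 110.6
amber cap [ 0.4568 -0.1396] unit xy mm -127.7 -125.3
frontpanelL [0.4923 0.0933] unit xy mm -74.3 104.2
frontpanelR [ 0.5079 -0.1175] unit xy mm -75.0 -107.2
x [0.99703316 0.07697327] y [-0.07697327  0.99703316]
[[ 0.975  0.221 -0.   ]
 [ 0.221 -0.975  0.002]
 [ 0.    -0.002 -1.   ]] 12.765779407564636
```

View pics/c2.png

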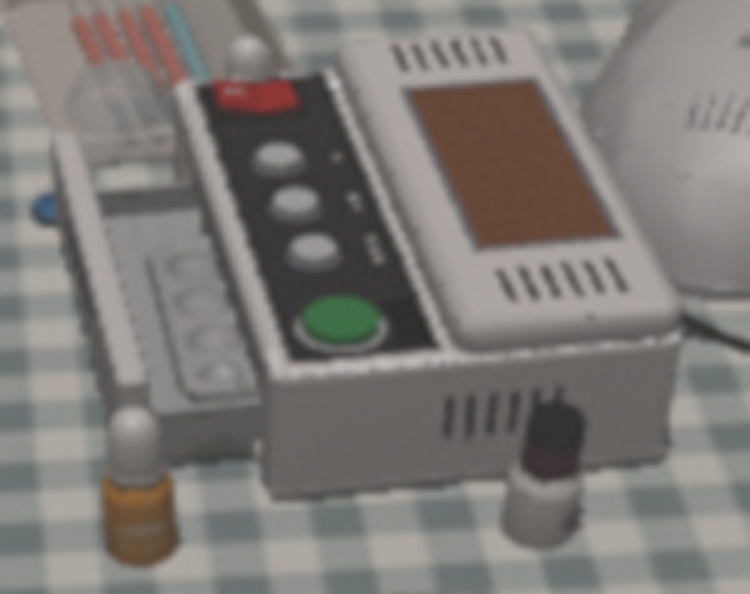

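Measurements agree with the given sizes: key pitch is 35 mm, rocker to start is 169 mm, and heights are within 2 mm. Yaw is 4.4°, the panel middle is at (0.5297,-0.0083), and the drawer is about 41 mm out. Now I move over with the fingers shut.

```bash
python3 -m crank '[[0.65,-0.78,0,0,0,0,-1],[0.65,-0.78,0,0,0,0,-1],[0.65,-0.78,0,0,0,0,-1],[0.65,-0.78,0,0,0,0,-1],[0.65,-0.78,0,0,0,0,-1]]' 20
python3 -m crank '[[0.65,-0.78,0,0,0,0,-1],[0.65,-0.78,0,0,0,0,-1],[0.65,-0.78,0,0,0,0,-1],[0.65,-0.78,0,0,0,0,-1],[0.65,-0.78,0,0,0,0,-1]]'
```

```text
time_s: 0.52
eef_pos: [0.1983, -0.4208, 0.1793]
tool_rot: [0.994, 0.113, 0.001, -0.001]
force: [0.0, -0.5, 0.2]
finger_gap: 0.655
grasp_force: 0.0
time_s: 0.93
eef_pos: [0.267, -0.2863, 0.1798]
tool_rot: [0.994, 0.113, 0.0, -0.001]
force: [-0.1, -0.6, 0.4]
finger_gap: 0.297
grasp_force: 0.0
```

```bash
python3 -m crank '[[0.65,-0.78,0,0,0,0,-1],[0.65,-0.78,0,0,0,0,-1],[0.65,-0.78,0,0,0,0,-1],[0.65,-0.78,0,0,0,0,-1],[0.65,-0.78,0,0,0,0,-1]]'
python3 -m crank '[[0.65,-0.78,0,0,0,0.28,-1],[0.65,-0.78,0,0,0,0.28,-1],[0.65,-0.78,0,0,0,0.28,-1],[0.65,-0.78,0,0,0,0.28,-1],[0.65,-0.78,0,0,0,0.28,-1],[0.65,-0.78,0,0,0,0.28,-1]]'
cat > where.py <<'E'
from h import *
from scipy.spatial.transform import Rotation as Ro
s=read_state();M=Ro.from_quat(s["tool_rot"]).as_matrix()
x=np.array([.99703,.07697]);y=np.array([-.07697,.99703]);d=s["eef_pos"][:2]-np.array([.5297,-.0083])
print("t",round(s["time_s"],2),"unit mm x,y,z",(d@x*1e3-45).round(1),(d@y*1e3).round(1),(s["eef_pos"][2]*1e3).round(1),"yaw",np.degrees(np.arctan2(M[1,0],M[0,0])).round(2),"tilt",M[:2,2].round(4),"F",np.round(s["force"],1),"gap",s["finger_gap"])
E
python3 where.py
```

```text
time_s: 1.35
eef_pos: [0.3362, -0.1512, 0.1801]
tool_rot: [0.994, 0.114, 0.0, -0.0]
force: [-0.4, -1.3, -0.0]
finger_gap: 0.009
grasp_force: 0.0
time_s: 1.85
eef_pos: [0.4045, -0.0181, 0.1799]
tool_rot: [0.999, 0.04, -0.0, 0.0]
force: [0.4, 0.2, -0.7]
finger_gap: 0.003
grasp_force: 0.0
t 1.85 unit mm x,y,z -170.6 -0.1 179.9 yaw 4.57 tilt [-0.0009 -0.0006] F [ 0.4  0.2 -0.7] gap 0.003230213336386913
```

```bash
python3 -m crank '[[0,0,0.25,0,0,0,-1],[0,0,0.5,0,0,0,-1],[0,0,0.75,0,0,0,-1],[0,0,0.92,0,0,0,-1],[0,0,0.92,0,0,0,-1]]'; python3 where.py
python3 -m crank '[[0.03,0,0,0,0,0,-1],[0.06,0,0,0,0,0,-1],[0.09,0,0,0,0,0,-1],[0.12,0,0,0,0,0,-1],[0.15,0,0,0,0,0,-1],[0.17,0,0,0,0,0,-1],[0.18,0,0,0,0,0,-1]]'; python3 where.py; python3 - <<'E'
from h import *
cv2.imwrite("pics/top1.png",cv2.resize(snapshot("top")[180:320,220:420,::-1],None,fx=4,fy=4,interpolation=cv2.INTER_CUBIC))
E
```

```text
time_s: 2.27
eef_pos: [0.3988, -0.0188, 0.0369]
tool_rot: [0.999, 0.036, -0.005, -0.002]
force: [-1.5, 0.7, -0.8]
finger_gap: 0.006
grasp_force: 0.0
t 2.27 unit mm x,y,z -176.3 -0.4 36.9 yaw 4.18 tilt [-0.0108  0.0031] F [-1.5  0.7 -0.8] gap 0.005577918299467012
time_s: 2.85
eef_pos: [0.4319, -0.0162, 0.0427]
tool_rot: [0.999, 0.038, 0.001, 0.0]
force: [0.6, -0.3, 0.1]
finger_gap: 0.003
grasp_force: 0.0
t 2.85 unit mm x,y,z -143.1 -0.3 42.7 yaw 4.39 tilt [ 0.0011 -0.0004] F [ 0.6 -0.3  0.1] gap 0.003334910893091456
```

View pics/top1.png

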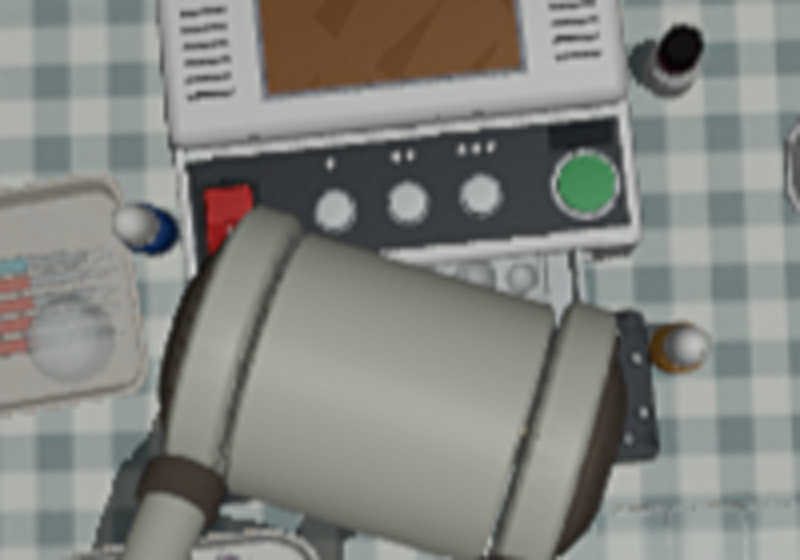

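The amber bottle (685,345 in the crop), cobalt and gel stand undisturbed, and the gripper body is above them. Now the slow push.

```bash
python3 -m crank '[[0.015,0,0,0,0,0,-1],[0.03,0,0,0,0,0,-1],[0.045,0,0,0,0,0,-1],[0.06,0,0,0,0,0,-1],[0.075,0,0,0,0,0,-1],[0.09,0,0,0,0,0,-1],[0.105,0,0,0,0,0,-1],[0.12,0,0,0,0,0,-1],[0.135,0,0,0,0,0,-1],[0.15,0,0,0,0,0,-1]]'; python3 where.py
python3 -m crank '[[0.015,0,0,0,0,0,-1],[0.03,0,0,0,0,0,-1],[0.045,0,0,0,0,0,-1],[0.06,0,0,0,0,0,-1],[0.075,0,0,0,0,0,-1],[0.085,0,0,0,0,0,-1],[0.095,0,0,0,0,0,-1],[0.105,0,0,0,0,0,-1],[0.11,0,0,0,0,0,-1]]'; python3 where.py
```

```text
time_s: 3.73
eef_pos: [0.4536, -0.0144, 0.0421]
tool_rot: [0.999, 0.038, 0.0, 0.0]
force: [0.4, -0.1, -0.4]
finger_gap: 0.003
grasp_force: 0.0
t 3.73 unit mm x,y,z -121.4 -0.2 42.1 yaw 4.36 tilt [ 0. -0.] F [ 0.4 -0.1 -0.4] gap 0.003291095441359118
time_s: 4.48
eef_pos: [0.47, -0.0132, 0.0421]
tool_rot: [0.999, 0.038, 0.0, -0.0]
force: [0.2, -0.1, -0.6]
finger_gap: 0.001
grasp_force: 0.0
t 4.48 unit mm x,y,z -104.9 -0.2 42.1 yaw 4.36 tilt [0. 0.] F [ 0.2 -0.1 -0.6] gap 0.0006148473865707539
```

```bash
python3 - <<'E'
from h import *
cv2.imwrite("pics/side1.png",cv2.resize(snapshot("side")[150:330,230:430,::-1],None,fx=3.3,fy=3.3,interpolation=cv2.INTER_CUBIC))
E
```

```text
(no output)
```

View pics/side1.png

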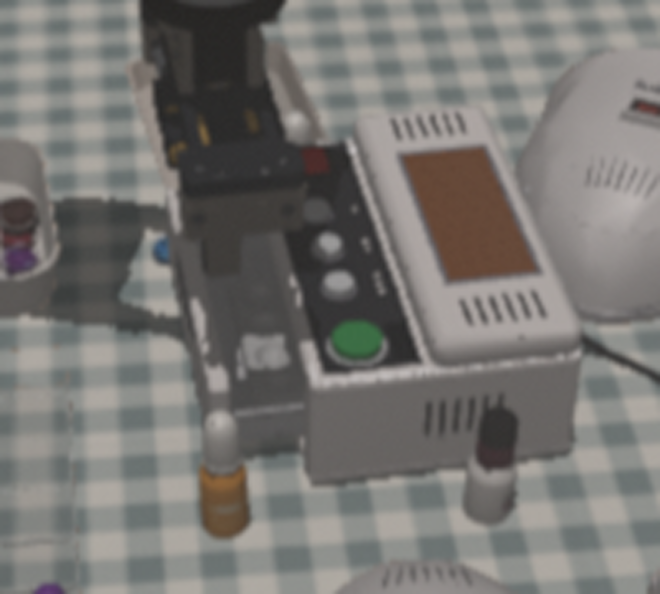

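```bash
python3 - <<'E'
from h import *
def proj(n,p):
    c=get_calibration(n);T=np.linalg.inv(c["world_from_camera"]);q=T[:3,:3]@p+T[:3,3];q=np.array(c["K"])@q;return q[:2]/q[2]
x=np.array([.99703,.07697,0]);y=np.array([-.07697,.99703,0]);m=np.array([.5297,-.0083,0])
U=lambda a,b,z:m+x*(a+45)/1e3+y*b/1e3+[0,0,z/1e3]
cr=lambda p:((p-[230,150])*3.3).round(0)
print("TCP",cr(proj("side",read_state()["eef_pos"])))
for o in(0,41):
  for b in(-92,0,92):
    for z in (14,68): print(o,b,z,cr(proj("side",U(-87-o,b,z))))
print("panel corner",cr(proj("side",U(-75,-110,80))),"unit foot",cr(proj("side",U(-75,-110,0))),"amber",cr(proj("side",U(-128,-125,0))))
E
```

```text
TCP [222. 311.]
0 -92 14 [280. 451.]
0 -92 68 [280. 379.]
0 0 14 [252. 344.]
0 0 68 [252. 273.]
0 92 14 [228. 249.]
0 92 68 [227. 179.]
41 -92 14 [206. 460.]
41 -92 68 [204. 388.]
41 0 14 [184. 352.]
41 0 68 [181. 281.]
41 92 14 [163. 256.]
41 92 68 [160. 186.]
panel corner [308. 382.] unit foot [307. 489.] amber [216. 521.]
```

```bash
python3 - <<'E'
from h import *
a=cv2.resize(snapshot("side")[190:260,270:340,::-1],(440,440),interpolation=cv2.INTER_CUBIC)
w=snapshot("wrist")[...,::-1];cv2.imwrite("pics/wfull.png",w)
w=cv2.resize(w,(360,270));o=np.zeros((440,800,3),np.uint8);o[:,:440]=a;o[:270,440:]=w;cv2.imwrite("pics/z1.png",o)
c=get_calibration("wrist");print(np.round(c["K"],1).tolist(),np.round(c["world_from_camera"],3).tolist())
E
```

```text
[[334.3, 0.0, 324.1], [0.0, 334.3, 239.3], [0.0, 0.0, 1.0]] [[0.075, -0.968, -0.24, 0.536], [-0.997, -0.073, -0.018, -0.009], [-0.0, 0.241, -0.971, 0.246], [0.0, 0.0, 0.0, 1.0]]
```

View pics/z1.png

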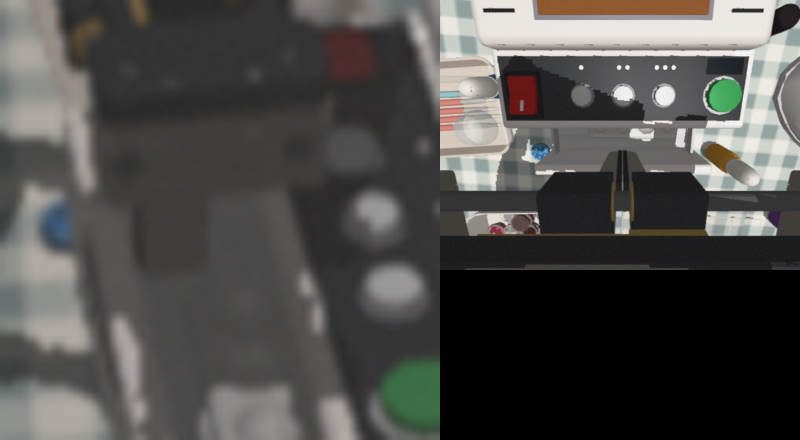

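```bash
python3 - <<'E'
from h import *
s=read_state();print(s["eef_pos"].round(4),s["force"].round(2))
print(tri(ray("wrist",(323.5,270)),ray("side",(297,233))))
c=get_calibration("wrist");T=np.linalg.inv(c["world_from_camera"]);K=np.array(c["K"])
def pw(p):
    q=K@(T[:3,:3]@p+T[:3,3]);return (q[:2]/q[2])
print("tcp in wrist",pw(s["eef_pos"]))
x=np.array([.99703,.07697,0]);y=np.array([-.07697,.99703,0]);m=np.array([.5297,-.0083,0])
U=lambda a,b,z:m+x*(a+45)/1e3+y*b/1e3+[0,0,z/1e3]
for nm,p in(("k2",U(-45,0,86.5)),("green",U(-45,-85,87.5)),("front L",U(-128,92,68)),("front R",U(-128,-92,68)),("home front R",U(-87,-92,68)),("panel front",U(-75,0,80))):print(nm,pw(p).round(0))
w=cv2.imread("pics/wfull.png")
cv2.imwrite("pics/w1.png",cv2.convertScaleAbs(cv2.resize(w[190:350,80:560],(800,400),interpolation=cv2.INTER_CUBIC),alpha=1.8))
E
```

```text
[ 0.4698 -0.0131  0.0421] [ 0.12 -0.5   0.64]
(array([ 0.47206511, -0.01265854,  0.06845755]), np.float64(0.0040996897839674935))
tcp in wrist [322.81522467 262.8213916 ]
k2 [322. 170.]
green [505. 169.]
front L [164. 314.]
front R [481. 314.]
home front R [489. 246.]
panel front [322. 229.]
```

View pics/w1.png

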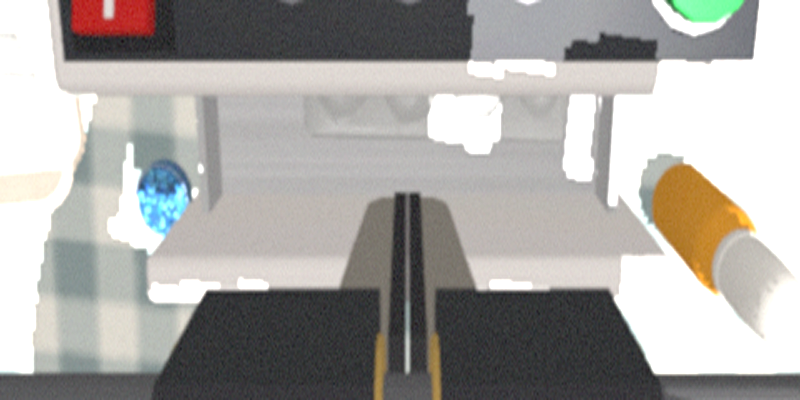

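The wrist and side views show the shut fingers passing over the drawer front. The actual fingertip is about 26 mm above the reported TCP (triangulated z ≈ 0.068), and the drawer has not moved. I'll back off and measure the tip offset before going lower.

```bash
python3 -m crank '[[0,0,-0.15,0,0,0,-1],[0,0,-0.15,0,0,0,-1],[-0.2,0,-0.15,0,0,0,-1],[-0.4,0,-0.15,0,0,0,-1],[-0.5,0,-0.15,0,0,0,-1],[-0.5,0,-0.15,0,0,0,-1],[-0.5,0,-0.15,0,0,0,-1]]'; python3 where.py; python3 - <<'E'
import plant
print([n for n in dir(plant) if n[0]!='_'], getattr(plant,'pinch_z',None))
from h import *
s=read_state();print(s["eef_pos"])
im=snapshot("side")
def proj(n,p):
    c=get_calibration(n);T=np.linalg.inv(c["world_from_camera"]);q=np.array(c["K"])@(T[:3,:3]@p+T[:3,3]);return q[:2]/q[2]
for dz in(0,.026):print(dz,proj("side",s["eef_pos"]+[0,0,dz]).round(1))
u,v=proj("side",s["eef_pos"]).astype(int)
cv2.imwrite("pics/tip.png",cv2.convertScaleAbs(cv2.resize(im[v-70:v+30,u-50:u+50,::-1],(600,600),interpolation=cv2.INTER_CUBIC),alpha=1.6))
print(u,v)
E
```

```text
time_s: 5.22
eef_pos: [0.3953, -0.019, 0.0645]
tool_rot: [0.999, 0.038, 0.001, 0.0]
force: [-0.3, 0.2, -0.4]
finger_gap: 0.003
grasp_force: 0.0
t 5.22 unit mm x,y,z -179.9 -0.3 64.5 yaw 4.32 tilt [ 0.0013 -0.0003] F [-0.3  0.2 -0.4] gap 0.0031149919906382152
['Unreachable', 'finish_job', 'get_calibration', 'pinch_z', 'read_state', 'snapshot'] 0.0187
[ 0.39526133 -0.01901075  0.06451124]
0 [257.4 239.7]
0.026 [256.5 228.8]
257 239
```

View pics/tip.png

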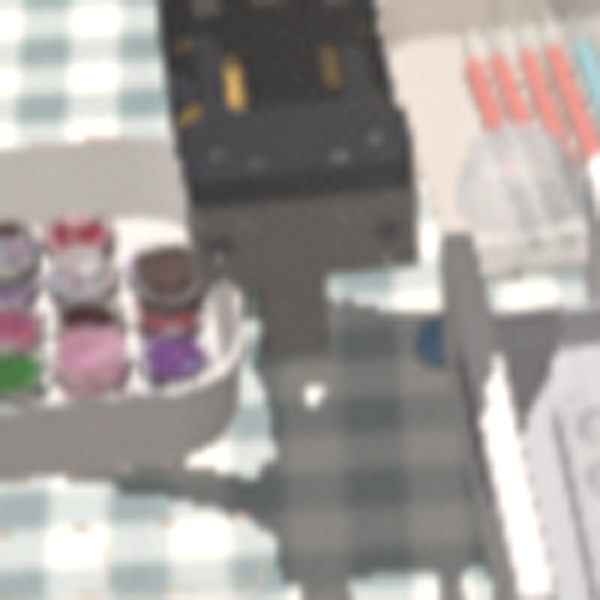

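The fingertip sits at pixel (255,228), where the TCP +26 mm is predicted (256.5,228.8). This confirms the offset. Next I check where the body's underside really is.

```bash
python3 - <<'E'
from h import *
def proj(n,p):
    c=get_calibration(n);T=np.linalg.inv(c["world_from_camera"]);q=np.array(c["K"])@(T[:3,:3]@p+T[:3,3]);return q[:2]/q[2]
s=read_state();x=np.array([.99703,.07697,0]);y=np.array([-.07697,.99703,0]);e=s["eef_pos"]
for dz in(.0877,.1137):
  for a in(-.0375,.0375):
    print(dz,a,proj("side",e+x*a-y*.0945+[0,0,dz]).round(1),"fingertip back, right",proj("side",e+x*a-y*.018+[0,0,dz]).round(1))
print("img body bottom rows ~213, u 241..276; pad width px 12*? ")
c=get_calibration("wrist")
print((np.array(c["world_from_camera"])[:3,3]-e).round(3))
# tip height from side pixel, at known x,y (y of right back of finger -12mm and centre)
for dy in(-.018,-.01,0):
    o,d=ray("side",(255,228));t=((e+y*dy)[1]-o[1])/d[1];print("tip",dy,(o+d*t).round(4),"dz",(o+d*t)[2]-e[2])
E
```

```text
0.0877 -0.0375 [237.9 237.1] fingertip back, right [234.5 209.7]
0.0877 0.0375 [282.9 232.1] fingertip back, right [277.1 205.3]
0.1137 -0.0375 [236.6 224.7] fingertip back, right [233.2 197.6]
0.1137 0.0375 [282.4 219.8] fingertip back, right [276.5 193.3]
img body bottom rows ~213, u 241..276; pad width px 12*? 
[0.066 0.004 0.204]
tip -0.018 [ 0.393  -0.0371  0.1069] dz 0.04203498286526644
tip -0.01 [ 0.3928 -0.0291  0.1006] dz 0.03573076516070353
tip 0 [ 0.3926 -0.0191  0.0927] dz 0.027850493029999895
```

```bash
python3 - <<'E'
from h import *
c=get_calibration("wrist");T=np.linalg.inv(c["world_from_camera"]);K=np.array(c["K"]);e=read_state()["eef_pos"]
x=np.array([.99703,.07697,0]);y=np.array([-.07697,.99703,0])
for dx in(0,.01):
  for dz in(0,.02,.03,.04):
    q=K@(T[:3,:3]@(e+x*dx+[0,0,dz])+T[:3,3]);q2=K@(T[:3,:3]@(e+x*dx+y*.018+[0,0,dz])+T[:3,3]);print(dx,dz,(q[:2]/q[2]).round(1),"half width px",(abs(q2[0]/q2[2]-q[0]/q[2])).round(1))
w=cv2.imread("pics/wfull.png")
for r in range(256,300,4):print(r,w[r,290:360:3].mean(-1).astype(int).tolist())
E
```

```text
0 0 [322.9 262.8] half width px 28.1
0 0.02 [322.8 273.4] half width px 30.9
0 0.03 [322.7 279.5] half width px 32.6
0 0.04 [322.6 286.3] half width px 34.4
0.01 0 [322.8 247.7] half width px 28.4
0.01 0.02 [322.7 256.9] half width px 31.3
0.01 0.03 [322.6 262.2] half width px 33.0
0.01 0.04 [322.6 268.2] half width px 34.8
256 [103, 102, 103, 102, 103, 101, 100, 102, 102, 103, 103, 101, 103, 103, 102, 102, 101, 103, 102, 102, 100, 101, 101, 101]
260 [103, 103, 101, 102, 102, 102, 103, 104, 102, 104, 103, 102, 101, 103, 103, 103, 102, 103, 103, 102, 102, 102, 101, 101]
264 [99, 99, 100, 100, 98, 100, 100, 99, 98, 99, 100, 99, 101, 99, 100, 100, 99, 99, 102, 100, 101, 100, 97, 99]
268 [103, 99, 101, 101, 102, 100, 94, 94, 92, 47, 22, 49, 28, 22, 73, 94, 93, 94, 101, 101, 101, 102, 102, 103]
272 [103, 101, 103, 95, 64, 63, 64, 66, 63, 32, 26, 50, 31, 23, 47, 64, 65, 66, 65, 68, 100, 102, 101, 99]
276 [101, 99, 102, 67, 66, 66, 63, 65, 63, 23, 25, 49, 34, 25, 41, 66, 68, 66, 64, 65, 74, 100, 103, 102]
280 [102, 103, 79, 68, 65, 66, 67, 63, 64, 26, 20, 49, 34, 26, 36, 65, 64, 67, 64, 65, 64, 91, 103, 103]
284 [105, 92, 63, 68, 65, 64, 64, 65, 64, 25, 23, 51, 33, 27, 34, 65, 66, 65, 66, 65, 64, 68, 100, 102]
288 [100, 63, 67, 64, 63, 65, 65, 64, 61, 19, 19, 51, 38, 30, 33, 65, 64, 64, 62, 65, 65, 65, 75, 102]
292 [75, 62, 64, 66, 63, 65, 65, 66, 55, 27, 30, 52, 33, 25, 27, 62, 65, 66, 63, 65, 62, 64, 63, 94]
296 [63, 63, 64, 63, 67, 63, 67, 64, 51, 20, 25, 55, 37, 16, 26, 61, 65, 67, 65, 64, 66, 64, 67, 64]
```

Both views, taking the finger's faces into account, put the true tip 38–42 mm above the reported TCP. I'll use 40 mm and set the tip at about z 50 (reported 10). That keeps the body above the panel.

```bash
python3 -m crank '[[0,0,0.12,0,0,0,-1],[0,0,0.24,0,0,0,-1],[0,0,0.363,0,0,0,-1],[0,0,0.363,0,0,0,-1],[0.06,0,0.363,0,0,0,-1],[0.12,0,0.363,0,0,0,-1],[0.17,0,0.363,0,0,0,-1],[0.2,0,0.363,0,0,0,-1],[0.22,0,0.363,0,0,0,-1],[0.23,0,0.363,0,0,0,-1]]'; python3 where.py
python3 -m crank '[[0.01,0,0,0,0,0,-1],[0.02,0,0,0,0,0,-1],[0.03,0,0,0,0,0,-1],[0.04,0,0,0,0,0,-1],[0.05,0,0,0,0,0,-1],[0.06,0,0,0,0,0,-1],[0.07,0,0,0,0,0,-1],[0.08,0,0,0,0,0,-1],[0.09,0,0,0,0,0,-1],[0.10,0,0,0,0,0,-1]]'; python3 where.py
```

```text
time_s: 6.1
eef_pos: [0.4301, -0.0163, 0.0105]
tool_rot: [0.999, 0.038, 0.0, 0.0]
force: [0.7, -0.1, -0.5]
finger_gap: 0.006
grasp_force: 0.0
t 6.1 unit mm x,y,z -144.9 -0.3 10.5 yaw 4.38 tilt [ 0.0005 -0.0002] F [ 0.7 -0.1 -0.5] gap 0.005665584411575788
time_s: 6.93
eef_pos: [0.4442, -0.0151, 0.0101]
tool_rot: [0.999, 0.038, -0.0, -0.0]
force: [-2.3, -0.8, 2.4]
finger_gap: 0.004
grasp_force: 1.1
t 6.93 unit mm x,y,z -130.8 -0.2 10.1 yaw 4.37 tilt [-0.0007  0.    ] F [-2.3 -0.8  2.4] gap 0.004309370887522879
```

Contact at -2.3 N, as the stated friction predicts. I continue slowly.

```bash
python3 -m crank '[[0.015,0,0,0,0,0,-1],[0.03,0,0,0,0,0,-1],[0.045,0,0,0,0,0,-1],[0.06,0,0,0,0,0,-1],[0.075,0,0,0,0,0,-1],[0.09,0,0,0,0,0,-1],[0.105,0,0,0,0,0,-1],[0.12,0,0,0,0,0,-1],[0.135,0,0,0,0,0,-1],[0.145,0,0,0,0,0,-1]]'; python3 where.py
python3 -m crank '[[0.007,0,0,0,0,0,-1],[0.014,0,0,0,0,0,-1],[0.021,0,0,0,0,0,-1],[0.028,0,0,0,0,0,-1],[0.035,0,0,0,0,0,-1],[0.042,0,0,0,0,0,-1],[0.049,0,0,0,0,0,-1],[0.056,0,0,0,0,0,-1]]'; python3 where.py
```

```text
time_s: 7.77
eef_pos: [0.4662, -0.0134, 0.0101]
tool_rot: [0.999, 0.038, -0.0, -0.0]
force: [-1.8, -0.7, 0.1]
finger_gap: 0.004
grasp_force: 1.0
t 7.77 unit mm x,y,z -108.7 -0.2 10.1 yaw 4.37 tilt [-0.0002  0.    ] F [-1.8 -0.7  0.1] gap 0.004492029055953321
time_s: 8.43
eef_pos: [0.4744, -0.0127, 0.0101]
tool_rot: [0.999, 0.038, -0.0, -0.0]
force: [-2.7, -1.0, -0.7]
finger_gap: 0.002
grasp_force: 1.0
t 8.43 unit mm x,y,z -100.5 -0.2 10.1 yaw 4.37 tilt [-0.0002  0.0001] F [-2.7 -1.  -0.7] gap 0.0018568061524234937
```

Continue in 0.75 mm rows until the force rises at the stop.

```bash
python3 -m crank '[[0.005,0,0,0,0,0,-1],[0.01,0,0,0,0,0,-1],[0.015,0,0,0,0,0,-1],[0.02,0,0,0,0,0,-1],[0.02,0,0,0,0,0,-1]]'; python3 where.py
python3 -m crank '[[0.004,0,0,0,0,0,-1],[0.008,0,0,0,0,0,-1],[0.012,0,0,0,0,0,-1],[0.012,0,0,0,0,0,-1]]'; python3 where.py
```

```text
time_s: 8.85
eef_pos: [0.4775, -0.0125, 0.0101]
tool_rot: [0.999, 0.038, 0.0, -0.0]
force: [-1.4, -0.2, -0.4]
finger_gap: 0.006
grasp_force: 0.8
t 8.85 unit mm x,y,z -97.3 -0.2 10.1 yaw 4.36 tilt [0.0001 0.0001] F [-1.4 -0.2 -0.4] gap 0.006180000658996268
time_s: 9.18
eef_pos: [0.4789, -0.0124, 0.0101]
tool_rot: [0.999, 0.038, -0.0, -0.0]
force: [-3.9, -1.1, 0.5]
finger_gap: 0.005
grasp_force: 2.0
t 9.18 unit mm x,y,z -96.0 -0.2 10.1 yaw 4.37 tilt [-0.0009  0.0001] F [-3.9 -1.1  0.5] gap 0.00515606105277575
```

```bash
python3 -m crank '[[0.004,0,0,0,0,0,-1],[0.008,0,0,0,0,0,-1],[0.008,0,0,0,0,0,-1]]'; python3 where.py
python3 -m crank '[[0.004,0,0,0,0,0,-1],[0.008,0,0,0,0,0,-1],[0.008,0,0,0,0,0,-1],[0.008,0,0,0,0,0,-1]]'; python3 where.py
```

```text
time_s: 9.43
eef_pos: [0.4788, -0.0124, 0.0101]
tool_rot: [0.999, 0.038, -0.002, -0.0]
force: [-8.5, -1.9, 6.0]
finger_gap: 0.005
grasp_force: 4.5
t 9.43 unit mm x,y,z -96.0 -0.2 10.1 yaw 4.39 tilt [-0.0039 -0.0001] F [-8.5 -1.9  6. ] gap 0.004642944428392684
time_s: 9.77
eef_pos: [0.4787, -0.0124, 0.0101]
tool_rot: [0.999, 0.039, -0.003, 0.0]
force: [-13.9, -1.6, 10.5]
finger_gap: 0.003
grasp_force: 6.9
t 9.77 unit mm x,y,z -96.1 -0.2 10.1 yaw 4.42 tilt [-0.0067 -0.0003] F [-13.9  -1.6  10.5] gap 0.002641653004043391
```

The drawer is at its stop: x no longer changes while the force rises to 14 N. I retreat, lift and move over the rocker's near half (unit x -61, y +85).

```bash
python3 -m crank '[[-0.03,0,0,0,0,0,-1],[-0.1,0,0,0,0,0,-1],[-0.15,0,-0.15,0,0,0,-1],[-0.15,0,-0.4,0,0,0,-1],[-0.1,-0.2,-0.433,0,0,0,-1],[0.1,-0.4,-0.433,0,0,0,-1],[0.217,-0.568,-0.433,0,0,0,-1],[0.217,-0.568,-0.433,0,0,0,-1],[0.217,-0.568,-0.433,0,0,0,-1]]'; python3 where.py; python3 - <<'E'
from h import *
a=snapshot("top");w=snapshot("wrist");s=snapshot("side")
cv2.imwrite("pics/w2.png",w[...,::-1]);cv2.imwrite("pics/top2.png",a[...,::-1])
o=np.zeros((560,800,3),np.uint8)
o[:300,:400]=cv2.convertScaleAbs(cv2.resize(w[:320],(400,300)),alpha=1.4)
o[:300,400:]=cv2.resize(a[180:300,230:390],(400,300))
o[300:,:400]=cv2.resize(s[150:280,250:450],(400,260))
o=o[...,::-1];cv2.imwrite("pics/m2.png",o)
E
```

```text
time_s: 10.52
eef_pos: [0.5089, 0.0763, 0.0757]
tool_rot: [0.999, 0.039, 0.001, -0.0]
force: [-0.9, 0.3, -1.4]
finger_gap: 0.004
grasp_force: 0.0
t 10.52 unit mm x,y,z -59.2 86.0 75.7 yaw 4.51 tilt [0.0025 0.0002] F [-0.9  0.3 -1.4] gap 0.003942372064842219
```

View pics/m2.png

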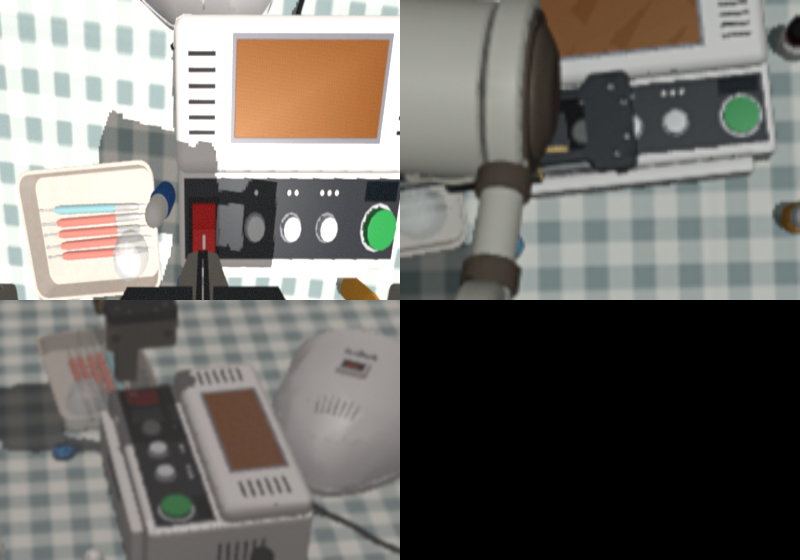

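The drawer is home and the finger is centred over the rocker's near half: tip at (203,255) with the bar at (203,240) in the wrist panel. The bottles and the pot stand. That was the 10th view, so the rest is numeric. I lower by feel.

```bash
python3 -m crank '[[0,0,0.04,0,0,0,-1],[0,0,0.08,0,0,0,-1],[0,0,0.11,0,0,0,-1],[0,0,0.12,0,0,0,-1]]'; python3 where.py
python3 -m crank '[[0,0,0.01,0,0,0,-1],[0,0,0.02,0,0,0,-1],[0,0,0.03,0,0,0,-1],[0,0,0.03,0,0,0,-1]]'; python3 where.py
```

```text
time_s: 11.0
eef_pos: [0.5064, 0.0748, 0.0557]
tool_rot: [0.999, 0.038, -0.001, -0.0]
force: [-0.7, 0.4, 0.3]
finger_gap: 0.007
grasp_force: 0.0
t 11.0 unit mm x,y,z -61.8 84.7 55.7 yaw 4.32 tilt [-0.0023  0.0002] F [-0.7  0.4  0.3] gap 0.006956096022923159
time_s: 11.33
eef_pos: [0.5075, 0.0751, 0.0525]
tool_rot: [0.999, 0.038, -0.0, 0.0]
force: [-0.1, -0.0, 0.9]
finger_gap: 0.005
grasp_force: 0.2
t 11.33 unit mm x,y,z -60.7 84.9 52.5 yaw 4.37 tilt [-0.0001 -0.0001] F [-0.1 -0.   0.9] gap 0.005488724507750917
```

```bash
for i in 1; do python3 -m crank '[[0,0,0.005,0,0,0,-1],[0,0,0.01,0,0,0,-1],[0,0,0.01,0,0,0,-1]]'; done; python3 where.py
python3 -m crank '[[0,0,0.005,0,0,0,-1],[0,0,0.01,0,0,0,-1],[0,0,0.01,0,0,0,-1]]'; python3 where.py
python3 -m crank '[[0,0,0.005,0,0,0,-1],[0,0,0.01,0,0,0,-1],[0,0,0.01,0,0,0,-1]]'; python3 where.py
```

```text
time_s: 11.58
eef_pos: [0.5076, 0.0752, 0.0511]
tool_rot: [0.999, 0.038, 0.0, 0.0]
force: [-1.0, -0.6, 0.7]
finger_gap: 0.002
grasp_force: 0.4
t 11.58 unit mm x,y,z -60.6 85.0 51.1 yaw 4.37 tilt [ 0.0002 -0.    ] F [-1.  -0.6  0.7] gap 0.00203935922692407
time_s: 11.83
eef_pos: [0.5078, 0.0752, 0.0508]
tool_rot: [0.999, 0.038, 0.0, 0.0]
force: [-4.8, -0.4, 9.8]
finger_gap: 0.008
grasp_force: 4.8
t 11.83 unit mm x,y,z -60.4 85.0 50.8 yaw 4.38 tilt [ 0.0001 -0.0001] F [-4.8 -0.4  9.8] gap 0.008180245160726256
time_s: 12.08
eef_pos: [0.5079, 0.0752, 0.0506]
tool_rot: [0.999, 0.038, -0.0, 0.0]
force: [-9.0, 0.1, 19.1]
finger_gap: 0.002
grasp_force: 9.6
t 12.08 unit mm x,y,z -60.3 84.9 50.6 yaw 4.39 tilt [-0.0002 -0.0003] F [-9.   0.1 19.1] gap 0.0024779502511516377
```

```bash
python3 -m crank '[[0,0,-0.02,0,0,0,-1],[0,0,-0.06,0,0,0,-1],[0,0,-0.12,0,0,0,-1],[0,0,-0.18,0,0,0,-1],[0,0,-0.18,0,0,0,-1],[0,0,-0.18,0,0,0,-1]]'; python3 where.py; python3 - <<'E'
from h import *
w=snapshot("wrist")[...,::-1];s=snapshot("side")[...,::-1];cv2.imwrite("pics/w3.png",w);cv2.imwrite("pics/side3.png",s)
w0=cv2.imread("pics/w2.png")
def rep(im,box):
    h=cv2.cvtColor(im,cv2.COLOR_BGR2HSV);H,S,V=cv2.split(h);m=(((H<8)|(H>172))&(S>150)&(V>50))
    x0,y0,x1,y1=box;k=np.zeros_like(m);k[y0:y1,x0:x1]=m[y0:y1,x0:x1];ys,xs=np.nonzero(k)
    print("red box",xs.min(),xs.max(),ys.min(),ys.max(),k.sum())
    return h
for im in(w0,w):
    h=rep(im,(280,190,380,300));c=325
    for col in(312,318,325,336):print(col,[im[r,col].tolist()[2] for r in range(210,282,3)])
rep(cv2.imread("pics/side0.png"),(300,180,350,210));rep(s,(300,180,350,210))
E
```

```text
time_s: 12.58
eef_pos: [0.5084, 0.0751, 0.076]
tool_rot: [0.999, 0.038, 0.001, 0.0]
force: [0.1, 0.5, 0.3]
finger_gap: 0.004
grasp_force: 0.0
t 12.58 unit mm x,y,z -59.8 84.8 76.0 yaw 4.37 tilt [ 0.002  -0.0001] F [0.1 0.5 0.3] gap 0.004289704897645373
red box 308 344 217 268 1768
312 [28, 22, 46, 94, 93, 95, 95, 92, 94, 93, 92, 88, 98, 99, 98, 101, 97, 100, 99, 100, 56, 59, 59, 59]
318 [27, 16, 45, 91, 94, 93, 93, 90, 92, 92, 91, 88, 99, 97, 100, 99, 102, 98, 100, 49, 13, 10, 27, 21]
325 [26, 23, 46, 92, 91, 91, 93, 93, 91, 92, 88, 86, 101, 101, 113, 114, 114, 117, 113, 65, 31, 23, 44, 53]
336 [26, 24, 46, 90, 94, 94, 92, 91, 94, 91, 91, 88, 98, 100, 97, 99, 99, 100, 99, 97, 59, 60, 60, 62]
red box 307 344 218 268 1722
312 [31, 24, 21, 80, 90, 86, 87, 90, 90, 87, 89, 86, 91, 91, 92, 92, 93, 92, 92, 90, 58, 59, 63, 63]
318 [25, 22, 24, 80, 91, 88, 90, 87, 88, 88, 85, 86, 91, 92, 92, 91, 92, 93, 90, 45, 23, 22, 25, 27]
325 [27, 27, 24, 80, 87, 89, 86, 88, 90, 88, 88, 85, 91, 91, 108, 108, 109, 110, 108, 59, 28, 22, 42, 52]
336 [25, 27, 27, 79, 92, 88, 90, 87, 87, 88, 88, 88, 93, 93, 93, 90, 89, 90, 90, 88, 60, 60, 62, 60]
red box 315 328 195 200 46Traceback (most recent call last):
  File "<stdin>", line 12, in <module>
  File "<stdin>", line 7, in rep
    return umr_minimum(a, axis, None, out, keepdims, initial, where)
ValueError: zero-size array to reduction operation minimum which has no identity
```

Both rocker halves changed shade (99→92 and 92→88) while their surroundings did not, so it tipped. Feeling the top of key 2 lightly (under 2 N) will fix the exact tip offset and confirm the rocker reached its stop.

```bash
python3 -m crank '[[0.05,0.2,0,0,0,0,-1],[0.1,0.4,0,0,0,0,-1],[0.104,0.567,0,0,0,0,-1],[0.104,0.567,0,0,0,0,-1],[0.104,0.567,0.06,0,0,0,-1],[0.104,0.567,0.1,0,0,0,-1],[0.104,0.567,0.12,0,0,0,-1],[0.104,0.567,0.12,0,0,0,-1],[0.104,0.567,0.12,0,0,0,-1]]'; python3 where.py
python3 -m crank '[[0,0,0.01,0,0,0,-1],[0,0,0.02,0,0,0,-1],[0,0,0.02,0,0,0,-1]]'; python3 where.py
python3 - <<'E'
from h import *
s=snapshot("side")[...,::-1];cv2.imwrite("pics/side4.png",s);a=cv2.imread("pics/side0.png");top=snapshot("top")[...,::-1];cv2.imwrite("pics/top4.png",top)
for im in(a,s):
    h=cv2.cvtColor(im,cv2.COLOR_BGR2HSV);H,S,V=cv2.split(h);m=(((H<10)|(H>170))&(S>110)&(V>30))[185:210,305:345];ys,xs=np.nonzero(m);print(m.sum(),xs.min()+305,xs.max()+305,ys.min()+185,ys.max()+185)
    for r in range(190,206):print(r,"".join("#" if v else "." for v in m[r-185]),im[r,312:332:2,2].tolist())
E
```

```text
time_s: 13.43
eef_pos: [0.529, -0.0075, 0.0565]
tool_rot: [0.999, 0.039, -0.001, -0.0]
force: [-0.1, 0.2, 0.6]
finger_gap: 0.005
grasp_force: 0.0
t 13.43 unit mm x,y,z -45.6 0.9 56.5 yaw 4.44 tilt [-0.0012  0.0004] F [-0.1  0.2  0.6] gap 0.00503937752351306
time_s: 13.68
eef_pos: [0.5296, -0.0082, 0.054]
tool_rot: [0.999, 0.038, -0.0, -0.0]
force: [0.5, -1.0, 0.9]
finger_gap: 0.005
grasp_force: 0.0
t 13.68 unit mm x,y,z -45.1 0.1 54.0 yaw 4.39 tilt [-0.  0.] F [ 0.5 -1.   0.9] gap 0.0048327849081119196
99 313 329 195 201
190 ........................................ [130, 130, 121, 132, 131, 118, 107, 108, 129, 129]
191 ........................................ [127, 129, 115, 124, 124, 113, 107, 112, 129, 129]
192 ........................................ [125, 128, 115, 121, 120, 109, 106, 126, 132, 127]
193 ........................................ [125, 130, 126, 126, 119, 109, 99, 127, 122, 111]
194 ........................................ [123, 134, 138, 131, 117, 112, 108, 117, 90, 74]
195 ........#######.#######................. [109, 136, 138, 131, 114, 125, 132, 135, 89, 57]
19
[... 1605 characters left out ...]
 45, 44, 46]
198 ..............#......................... [56, 78, 78, 84, 80, 49, 46, 47, 46, 46]
199 .............##......................... [52, 76, 77, 90, 90, 59, 49, 50, 51, 51]
200 .........######......................... [50, 72, 75, 84, 85, 67, 58, 55, 57, 60]
201 .........#####.......................... [49, 73, 75, 76, 73, 69, 62, 62, 62, 64]
202 ..........#............................. [48, 71, 72, 68, 68, 70, 65, 65, 65, 64]
203 ........................................ [50, 61, 59, 54, 67, 69, 66, 64, 63, 64]
204 ........................................ [54, 48, 47, 44, 66, 69, 64, 61, 64, 64]
205 ........................................ [57, 45, 45, 43, 66, 66, 58, 55, 62, 64]
```

In the side view the rocker's near end is about 2 px lower than before, about the 4.5 mm expected, so it is on. Now I feel for key 2.

```bash
python3 -m crank '[[0,0,0.005,0,0,0,-1],[0,0,0.01,0,0,0,-1],[0,0,0.01,0,0,0,-1]]'; python3 where.py
python3 -m crank '[[0,0,0.0035,0,0,0,-1],[0,0,0.007,0,0,0,-1],[0,0,0.007,0,0,0,-1]]'; python3 where.py
```

```text
time_s: 14.03
eef_pos: [0.5295, -0.0084, 0.0525]
tool_rot: [0.999, 0.038, -0.0, -0.0]
force: [0.5, -0.4, -0.1]
finger_gap: 0.001
grasp_force: 0.0
t 14.03 unit mm x,y,z -45.2 -0.1 52.5 yaw 4.36 tilt [-0.0002  0.    ] F [ 0.5 -0.4 -0.1] gap 0.001105752379763741
time_s: 14.28
eef_pos: [0.5296, -0.0084, 0.0517]
tool_rot: [0.999, 0.038, -0.0, -0.0]
force: [-1.1, 1.0, 2.3]
finger_gap: 0.007
grasp_force: 1.2
t 14.28 unit mm x,y,z -45.1 -0.1 51.7 yaw 4.37 tilt [-0. -0.] F [-1.1  1.   2.3] gap 0.006736495483005529
```

Contact at 51.7 gives an offset of 34.6 mm, so the rocker's stop at 50.6 corresponds to 5 mm above the panel, level and on. Now I press key 2 right down and release it.

```bash
python3 -m crank '[[0,0,0.005,0,0,0,-1],[0,0,0.01,0,0,0,-1],[0,0,0.015,0,0,0,-1],[0,0,0.02,0,0,0,-1],[0,0,0.025,0,0,0,-1],[0,0,0.03,0,0,0,-1],[0,0,0.034,0,0,0,-1],[0,0,0.034,0,0,0,-1],[0,0,0.034,0,0,0,-1]]'; python3 where.py
```

```text
time_s: 15.03
eef_pos: [0.5297, -0.0085, 0.0482]
tool_rot: [0.999, 0.038, -0.0, 0.0]
force: [-8.2, 1.0, 14.8]
finger_gap: 0.005
grasp_force: 7.8
t 15.03 unit mm x,y,z -45.0 -0.2 48.2 yaw 4.38 tilt [-0.0003 -0.0002] F [-8.2  1.  14.8] gap 0.005217107169628407
```

Bottomed at 48.2 with 15 N. I release it and go to the start button.

```bash
python3 -m crank '[[0,0,-0.01,0,0,0,-1],[0,0,-0.03,0,0,0,-1],[0,0,-0.1,0,0,0,-1],[0,0,-0.17,0,0,0,-1],[0,0,-0.17,0,0,0,-1],[0,0.2,-0.17,0,0,0,-1],[0,0.4,-0.17,0,0,0,-1],[0,0.567,-0.17,0,0,0,-1],[0,0.567,-0.17,0,0,0,-1],[0,0.567,-0.17,0,0,0,-1]]'; python3 where.py
python3 -m crank '[[0,0,0.04,0,0,0,-1],[0,0,0.08,0,0,0,-1],[0,0,0.09,0,0,0,-1],[0,0,0.1,0,0,0,-1],[0,0,0.1,0,0,0,-1]]'; python3 where.py
```

```text
time_s: 15.87
eef_pos: [0.5362, -0.0942, 0.072]
tool_rot: [0.999, 0.037, 0.0, -0.0]
force: [0.0, 0.5, -0.6]
finger_gap: 0.01
grasp_force: 0.0
t 15.87 unit mm x,y,z -45.1 -86.1 72.0 yaw 4.23 tilt [0.0004 0.0002] F [ 0.   0.5 -0.6] gap 0.009654894985446824
time_s: 16.28
eef_pos: [0.5356, -0.0924, 0.0563]
tool_rot: [0.999, 0.039, -0.001, -0.0]
force: [0.7, -0.3, 0.1]
finger_gap: 0.007
grasp_force: 0.0
t 16.28 unit mm x,y,z -45.6 -84.3 56.3 yaw 4.42 tilt [-0.0011  0.0005] F [ 0.7 -0.3  0.1] gap 0.006839557464221463
```

```bash
python3 -m crank '[[0,0,0.01,0,0,0,-1],[0,0,0.02,0,0,0,-1],[0,0,0.027,0,0,0,-1],[0,0,0.034,0,0,0,-1],[0,0,0.041,0,0,0,-1],[0,0,0.048,0,0,0,-1],[0,0,0.055,0,0,0,-1],[0,0,0.06,0,0,0,-1],[0,0,0.06,0,0,0,-1],[0,0,0.06,0,0,0,-1]]'; python3 where.py
```

```text
time_s: 17.12
eef_pos: [0.5363, -0.0932, 0.0493]
tool_rot: [0.999, 0.038, 0.0, -0.0]
force: [-5.1, 2.6, 10.8]
finger_gap: -0.001
grasp_force: 5.6
t 17.12 unit mm x,y,z -44.9 -85.1 49.3 yaw 4.37 tilt [0.0001 0.0001] F [-5.1  2.6 10.8] gap -0.0005180254146039123
```

Bottomed at 49.3, the expected 4 mm of travel, with 11 N. I release, lift well clear and check numerically.

```bash
python3 -m crank '[[0,0,-0.01,0,0,0,-1],[0,0,-0.04,0,0,0,-1],[0,0,-0.15,0,0,0,-1],[0,0,-0.35,0,0,0,-1],[0,0,-0.6,0,0,0,-1],[0,0,-0.8,0,0,0,-1],[-0.2,0.3,-0.8,0,0,0,-1],[-0.4,0.6,-0.8,0,0,0,-1],[-0.6,0.9,-0.8,0,0,0,-1],[-0.6,0.9,-0.8,0,0,0,-1]]'
python3 -m crank '[[-0.2,0.25,0,0,0,0,-1],[-0.4,0.5,0,0,0,0,-1],[-0.5,0.75,0,0,0,0,-1],[-0.5,0.95,0,0,0,0,-1],[-0.5,0.95,0,0,0,0,-1],[-0.5,0.95,0,0,0,0,-1]]'; python3 where.py
python3 - <<'E'
from h import *
t=snapshot("top")[...,::-1];cv2.imwrite("pics/top5.png",t);a=cv2.imread("pics/top0.png");s=snapshot("side")[...,::-1];cv2.imwrite("pics/side5.png",s);b=cv2.imread("pics/side0.png")
def chg(p,q,box):
    x0,y0,x1,y1=box;d=cv2.absdiff(p,q).max(-1)[y0:y1,x0:x1]>40
    n,_,st,_=cv2.connectedComponentsWithStats(d.astype(np.uint8));return [(st[i,:4]+[x0,y0,0,0]).tolist()+[int(st[i,4])] for i in range(1,n) if st[i,4]>6]
print("top changes",chg(a,t,(230,150,420,300)));print("side changes",chg(b,s,(260,170,430,320)))
def blob(im,lo,hi,box):
    x0,y0,x1,y1=box;m=cv2.inRange(cv2.cvtColor(im,cv2.COLOR_BGR2HSV)[y0:y1,x0:x1],lo,hi);ys,xs=np.nonzero(m);return (xs.mean()+x0).round(1),(ys.mean()+y0).round(1),len(xs)
for nm,lo,hi,bx in(("pot",(95,100,60),(115,255,255),(262,265,282,288)),("cobalt",(105,120,30),(125,255,255),(245,225,268,248)),("amber",(8,120,60),(25,255,255),(375,255,405,280)),("red",(0,150,60),(8,255,255),(262,215,292,250)),("green",(45,110,60),(85,255,255),(355,212,380,240))):
    print(nm,blob(a,lo,hi,bx),blob(t,lo,hi,bx))
E
```

```text
time_s: 17.95
eef_pos: [0.4553, -0.2365, 0.168]
tool_rot: [0.999, 0.038, 0.0, 0.001]
force: [0.3, 0.0, -1.6]
finger_gap: 0.006
grasp_force: 0.0
time_s: 18.45
eef_pos: [0.3917, -0.3839, 0.1672]
tool_rot: [0.999, 0.036, -0.0, -0.0]
force: [0.7, 0.8, -0.6]
finger_gap: 0.004
grasp_force: 0.0
t 18.45 unit mm x,y,z -211.5 -363.9 167.2 yaw 4.18 tilt [-0.0006  0.0008] F [ 0.7  0.8 -0.6] gap 0.0043678585160317075
top changes [[275, 238, 9, 6, 18], [354, 243, 16, 17, 69], [366, 242, 5, 6, 20], [330, 247, 11, 10, 34], [339, 246, 14, 9, 45], [346, 246, 9, 4, 20], [313, 249, 16, 7, 41], [320, 248, 4, 5, 13], [326, 248, 5, 4, 15], [304, 250, 6, 5, 18], [276, 252, 8, 4, 20], [285, 252, 2, 5, 8], [305, 255, 10, 3, 13], [287, 256, 17, 3, 31], [331, 257, 10, 3, 17], [313, 259, 10, 2, 17], [284, 260, 1, 8, 8], [347, 262, 19, 4, 26], [328, 265, 23, 7, 66], [360, 266, 10, 4, 30], [288, 269, 12, 2, 12], [322, 268, 15, 6, 51], [278, 270, 8, 5, 17], [303, 270, 11, 5, 47], [285, 272, 10, 5, 43], [378, 272, 42, 28, 543]]
side changes [[260, 170, 31, 150, 2796], [313, 198, 5, 5, 10], [301, 206, 21, 59, 301], [282, 211, 5, 6, 16], [281, 217, 8, 13, 47], [290, 220, 10, 13, 96], [302, 227, 9, 28, 94], [282, 230, 9, 30, 88], [287, 234, 5, 6, 23], [294, 238, 11, 21, 92], [290, 246, 4, 6, 20], [308, 255, 8, 15, 49], [293, 259, 2, 6, 10], [289, 260, 18, 14, 105], [301, 276, 14, 14, 140], [316, 288, 6, 3, 12]]
pot (np.float64(272.9), np.float64(277.7), 88) (np.float64(272.9), np.float64(277.7), 88)
cobalt (np.float64(260.0), np.float64(238.0), 43) (np.float64(260.0), np.float64(238.4), 42)
amber (np.float64(384.7), np.float64(267.8), 36) (np.float64(384.8), np.float64(267.3), 39)
red (np.float64(276.9), np.float64(234.3), 183) (np.float64(277.0), np.float64(234.6), 192)
green (np.float64(366.0), np.float64(225.4), 135) (np.float64(366.0), np.float64(225.4), 135)
```

```bash
python3 - <<'E'
from h import *
t=cv2.imread("pics/top5.png");x=np.array([.99703,.07697]);y=np.array([-.07697,.99703]);m=np.array([.5297,-.0083])
for c in(300,325,350):
    g=t[:,c].mean(-1);print(c,g[236:268].astype(int).tolist())
    for r in range(244,262,2):
        d=plane("top",(c,r),.068)[:2]-m;print(r,(d@x*1e3-45).round(0),end=" ")
    print()
E
```

```text
300 [103, 73, 58, 59, 60, 60, 56, 60, 127, 177, 189, 179, 145, 118, 158, 183, 186, 191, 186, 147, 81, 120, 165, 180, 181, 180, 180, 180, 180, 180, 178, 174]
244 -65.0 246 -69.0 248 -73.0 250 -77.0 252 -80.0 254 -84.0 256 -88.0 258 -92.0 260 -96.0 
325 [62, 62, 63, 63, 58, 81, 155, 194, 185, 158, 118, 134, 177, 186, 190, 188, 165, 106, 65, 97, 128, 140, 153, 158, 158, 158, 158, 158, 157, 158, 154, 139]
244 -70.0 246 -74.0 248 -78.0 250 -82.0 252 -86.0 254 -89.0 256 -93.0 258 -97.0 260 -101.0 
350 [66, 62, 72, 154, 195, 188, 171, 144, 146, 175, 185, 189, 193, 183, 138, 82, 118, 150, 148, 147, 154, 167, 171, 172, 172, 171, 170, 171, 171, 169, 158, 145]
244 -75.0 246 -79.0 248 -83.0 250 -87.0 252 -91.0 254 -94.0 256 -98.0 258 -102.0 260 -106.0
```

The front edge is at -86 to -87.5 mm, so the drawer is home. The keys, bottles and pot are unmoved and the robot is clear. I hand in.

```bash
python3 -c "
from plant import *
print(finish_job())"
```

```text
the job is handed in; nothing more can be done
None
```

The job is handed in at about 18.6 s: drawer pushed fully home, rocker on, then key 2 and the start button each pressed right down and released; the bottles I measured and the glitter pot had not moved, though the mould could not be seen once the drawer was shut.

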